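# Prop the cleaning machine's hood

## Robot

A 6-joint arm with a two-finger parallel gripper is mounted at the origin on the work surface. World frame = base frame: x ahead of the robot, y to its left, z up, the work surface at z = 0. Lengths are in mm, angles in rad, forces in N, time in s.
With the tool pointing down it reaches from about 300 to 750 mm from the base axis. Payload 8.5 kg.
Tool frame: the origin (TCP) lies at the very end of the fingers, on their centre line; the grasp point (between the pads) lies 19 mm behind it; z points along the fingers, y is the line along which they close (so a half turn about z gives the same grasp; the last joint's range is limited). The gripper opens to 85 mm and grips with 20 to 120 N. Pads are 22 mm wide; open, the fingers measure 114 mm over their backs; the gripper's body (76 mm by 85 mm) begins 54 mm behind the grasp point. The pads swing forward as they close: fully open they stand 13 mm farther back than shut.
Start: joints at [-1.471, 0.381, 1.297, -0, 1.464, -0.215], TCP at [170.289, -522.955, 231.322] pointing down, gripper open.
Joint ranges: [-3.11, 3.11], [-0.89, 2.33], [0.22, 2.48], [-1.42, 4.56], [0.17, 2.85], [-2.88, 2.88]. Speed limits (rad/s): [2.39, 2.39, 3.14, 3.14, 3.14, 3.14].

## Interface

Orientations are given as a rotation vector (axis times angle).
In Python, from cell import arm, imaging, job gives the robot as it stands.
- The arm moves only by the shell command python3 -m inch 'ROWS' [FORCE]. ROWS is JSON, a list of rows, each a list of 3 entries, a list of its own where there are three numbers: the shift along the tool's x, y, z in cm, then the turn, a rotation vector about the tool's x, y, z in rad, then the gripper's target within -1 to 1 (shut at 1, half-way at 0, fully open at -1). In form: [[[dx, dy, dz], [ax, ay, az], jaw], ...]. A call has 1 to 5 rows; each row is the pose to reach, as a shift and turn from the pose commanded when the call began, along the tool's axes at that moment; what a row does not reach only later rows make up. A row lasts 1/12 s, in which the tool goes at most 41.7 mm and 7.16 degrees, less where a joint would pass 70% of its speed; a pose out of reach is approached as far as the arm can. A call with a gripper value outside its range is refused whole. The fingers move at their own pace and stop on an object; FORCE is the grip in N (left out, the last holds). Time passes only in rows, so rows that repeat a pose let the fingers close. It gives the time, the measured TCP pose, the force, the opening and the grip force at its end, in the units of the state.
- arm.state(): the state, without advancing time (a new reading comes with each control period).
- imaging.grab_frame(name): name is "scene" or "side" or "wrist"; returns a dict with "frame" (384x512x3 uint8, blue, green, red), "intrinsics" (3x3 intrinsics, pixels), "rvec" (rotation vector, rad) and "tvec" (3), from world to camera coordinates, as OpenCV has them. Camera axes: x right, y down, z forward; pixel columns grow to the right and rows downward; lengths in mm; the calibration is good to about 2 mm. A picture is of the moment at which its call begins. There is no depth.
- job.hand_in(): hands the job in; it is judged then, once.
The state is a dict: "t": time; "joints": joint angles; "joint_vel": joint speeds; "joint_torque": joint torques, N m; "tcp_pos": TCP position; "orientation": TCP orientation; "wrist_force": force on the tool from outside, world axes, zero at the start; "wrist_torque": the same for the moment, N m; "gripper_width": finger opening in mm; "grip_force": force on a finger pad.
Only numpy, scipy, OpenCV 4.12 (cv2) and the standard library are available. Lean on these libraries where they do the work, as an engineer would, in place of code of your own. Each camera call takes 0.05 s, during which the arm holds its last target. There are 200 camera calls.

## Task

The raised hood of the watch-parts cleaning machine is held only by its stiff hinge. First swing the prop rod on the machine's near side all the way up to its stop, then push the hood down by its lip until its socket rests on the end of the rod, so that the rod holds the hood open, and let go of everything.

Things in the scene. Friction and masses are not known exactly. Their poses are not given: they have to be found in the camera images.
- prop_grip (a point): Centre of the prop rod's black cross handle, a level round bar 14 mm thick, 56 mm long, on the robot's side of the rod and square to it, middle 54 mm from the rod. Site x: along the handle, away from the robot; y: along the rod, pivot to tip. It is 100 mm from the rod's pivot, whose level axis is parallel to the handle. Space is free around it; it can turn in the fingers as the rod swings.
- prop_rod (a joint): Angle of the prop rod, 8 mm steel, in an upright plane 20 mm before the machine's near face, pivot 75 mm above the bench. 0 = level, tip to the left, the hood's hinge side; grows as the tip swings up; 1.10 = up against its stop, still leaning left. It starts at 0 to 0.3 and stays where it is left (about 2 N at the handle moves it).
- rod_tip (a point): Centre of the 12 mm ball at the prop rod's tip, 143 mm from the pivot.
- socket (a point): Where the rod's ball sits when the hood rests on it: in a steel channel, open downward, 46 mm long along the hood, 24 mm wide, on the hood's near side. Site x: along the hinge, away from the robot; y: along the hood towards the hinge; z: out of the hood's outer face. The ball has room to be 6 mm farther from the hinge or 28 mm nearer it.
- hood (a joint): Opening of the hood, a flat white pan 200 mm (along the hinge) by 225 mm, 16 mm thick. 0 = shut, level; grows as it opens. The level hinge runs along the machine's left edge, 85 mm above the bench, parallel to the handle. It starts raised too far, 1.07 to 1.17, stays where left, yields to 1 to 4 N straight down on its lip, and rests on the fully raised rod at 0.87.
- hood_lip (a point): Middle of the upper face of the hood's lip, a white strip 200 mm along the hinge, 28 mm wide, 4 mm thick, flared out along the hood's free (right, upper) edge: nearly level while the hood is raised, a ledge to push down on with closed fingers. 233 mm from the hinge axis along the hood, 4 mm inward. Site axes as for the socket.

How it is judged (in metres and radians):
On the way, in this order (a step that is already met when the one before it is completed fails the run):
1. the prop rod is swung up to its stop (within 0.15 rad) while the hood is still above it (value of joint prop_rod above 0.951 rad and value of joint hood above 0.98 rad), for 0.2 s.
2. the hood is let down with its socket on the rod's ball (z of rod_tip in the frame of socket between -0.006 and 0.006 m and y of rod_tip in the frame of socket between -0.012 and 0.032 m), for 0.2 s.
At the end, for the whole second after the job is handed in: The prop rod is within 0.15 rad of its upper stop, its ball sits in the hood's socket (no more than 6 mm below the socket's seat, and between its end walls), the hood is still open (above 0.80 rad) and everything is at rest and let go (all of step 2 and value of joint prop_rod above 0.951 rad and value of joint hood above 0.8 rad and velocity of joint hood between -0.05 and 0.05 rad/s and velocity of joint prop_rod between -0.05 and 0.05 rad/s); the robot touches nothing.
It also fails if it takes over 40 s, if anything falls off the work surface, if the arm or the gripper's body presses on something with over 40 N, if the wrist force passes 120 N, or if a joint passes its speed limit or range.

## Working session

There is one attempt and no reset: what is moved stays moved. The work goes in short steps, Python scripts to look and compute and a shell command to move; the robot and the scene stay as the last step left them, time stands still between calls to the robot, and variables do not carry over. Pictures are saved under pics/ and viewed, at most 10 in all, crops included, and the job is handed in when it is done.

```bash
ls; mkdir -p pics; python3 - <<'E'
from cell import arm, imaging
import cv2, numpy as np
ims=[]
for n in ("scene","side"):
    f=imaging.grab_frame(n); np.savez(f"pics/{n}0.npz",**f); cv2.imwrite(f"pics/{n}0.png",f["frame"])
    R=cv2.Rodrigues(np.array(f["rvec"]))[0]; print(n,(-R.T@np.ravel(f["tvec"])).round(0),R[2].round(2),f["intrinsics"][0][0])
print(arm.state())
E
```

```text
pics
scene [1048.  -37.  549.] [-0.75  0.09 -0.65] 351.0137889832967
side [289. 351. 662.] [ 0.4  -0.47 -0.78] 448.05944414567136
{'t': 0.1, 'joints': array([-1.47128541e+00,  3.81104277e-01,  1.29814345e+00,  4.91527505e-07,
        1.46359604e+00, -2.15280728e-01]), 'joint_vel': array([-0.00156848, -0.00085965, -0.00183494,  0.00053722,  0.00012775,
        0.00101211]), 'joint_torque': array([ 3.63069055e-03, -4.49223018e+01, -2.31655616e+01, -1.76603780e-04,
        3.66213470e-03, -3.54209044e-05]), 'tcp_pos': array([ 170.27205359, -522.71024331,  230.80059493]), 'orientation': array([-3.10152535e+00, -4.92238590e-01, -1.14415306e-04]), 'wrist_force': array([-0.11211548,  0.17663686,  0.41025846]), 'wrist_torque': array([ 0.04168473, -0.00161469,  0.00019253]), 'grip_force': 0.0, 'gripper_width': 85.45448028230493}
```

View pics/scene0.png

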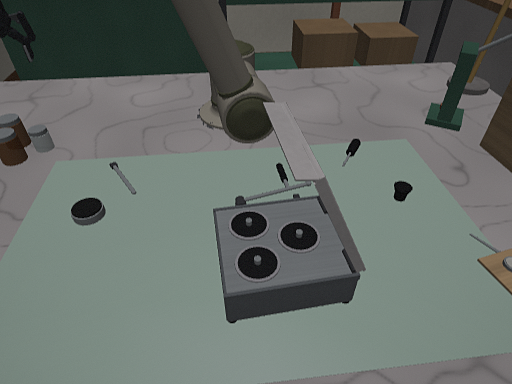

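View pics/side0.png

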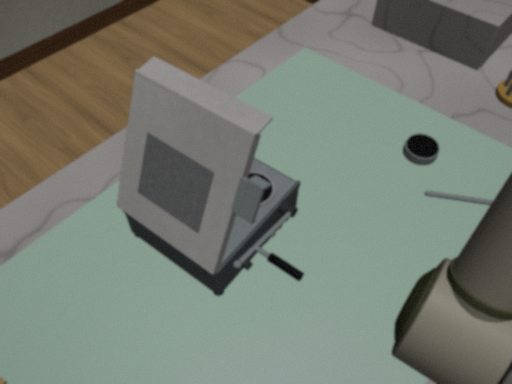

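The scene view shows the machine at about (285,250), with the rod running from about (240,200) to (312,184) and the black handle at (282,175). In the side view the handle runs from about (268,257) to (301,275), and the near corner of the lip is at about (271,118).

```bash
cat > h.py <<'E'
import numpy as np, cv2
def load(n):
    return dict(np.load(f"pics/{n}.npz"))
def P(f): return np.array(f["intrinsics"])@np.c_[cv2.Rodrigues(np.array(f["rvec"]))[0],np.ravel(f["tvec"])]
def tri(fa,fb,a,b):
    X=cv2.triangulatePoints(P(fa),P(fb),np.float64(a).reshape(2,1),np.float64(b).reshape(2,1)).ravel();X=X[:3]/X[3]
    e=[np.linalg.norm(proj(f,X)-p) for f,p in((fa,a),(fb,b))]
    return X,max(e)
def proj(f,X):
    p=P(f)@np.r_[X,1]; return p[:2]/p[2]
def dark(f,box,th=45):
    x0,y0,x1,y1=box; m=(f["frame"][y0:y1,x0:x1].max(2)<th).astype(np.uint8)
    c=max(cv2.findContours(m,0,1)[0],key=cv2.contourArea)
    r=cv2.minAreaRect(c); b=cv2.boxPoints(r)+[x0,y0]
    d=[np.linalg.norm(b[0]-b[1]),np.linalg.norm(b[1]-b[2])]
    e=((b[0]+b[1])/2,(b[2]+b[3])/2) if d[1]>d[0] else ((b[1]+b[2])/2,(b[3]+b[0])/2)
    return e,d
E
python3 - <<'E'
from h import *
s,d=load("scene0"),load("side0")
es,ds=dark(s,(268,158,292,190)); ed,dd=dark(d,(262,245,310,285))
print(es,ds,ed,dd)
es=sorted(es,key=lambda p:p[1]); ed=sorted(ed,key=lambda p:-p[0]) # first = robot-side end
X=[tri(s,d,a,b) for a,b in zip(es,ed)]
for x,e in X: print(x.round(1),e)
print(np.linalg.norm(X[0][0]-X[1][0]))
a=cv2.resize(s["frame"][90:240,220:370],None,fx=2.6,fy=2.6,interpolation=3); b=cv2.resize(d["frame"][45:300,105:310],None,fx=1.9,fy=390/255,interpolation=3)
cv2.imwrite("pics/c1.png",np.hstack([a,b])); print(a.shape,b.shape)
E
```

```text
(array([277.86207008, 163.65517139]), array([284.75862122, 180.89655113])) [np.float64(5.570859436940102), np.float64(18.569533994798075)] (array([269.05284977, 255.91917038]), array([300.38756371, 276.40725231])) [np.float64(6.888904114180795), np.float64(37.4382937348208)]
[429.8  76.6  95.3] 0.24494630335771309
[485.7  80.3  92. ] 0.878783836166173
56.04959381552738
(390, 390, 3) (390, 390, 3)
```

View pics/c1.png

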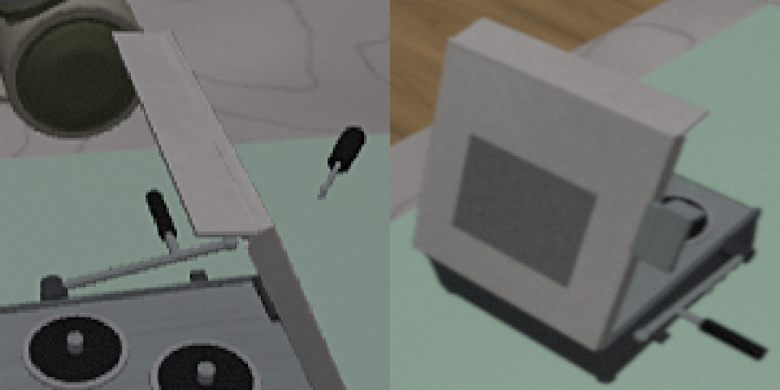

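The crops show the handle clearly, with a measured length of 56.05 mm, which matches the stated 56. The near outer corner of the lip is at scene (263.5,102.7) and side (272.4,118.2).

```bash
python3 - <<'E'
from h import *
from cell import arm
from scipy.spatial.transform import Rotation as Ro
s,d=load("scene0"),load("side0")
near,e=tri(s,d,[263.5,102.7],[272.4,118.2]); print("lip near corner",near,e)
# far outer lip corner from scene at the same height
Pm=P(s); 
def ray(f,p,z):
    M=P(f);A=np.c_[M[:,:2],-np.r_[p,1]];return np.r_[np.linalg.solve(A,-(M[:,2]*z+M[:,3]))[:2],z]
far=ray(s,[295.8,180],near[2]); print("far",far,np.linalg.norm(far-near))
# pivot from scene, plane height 75 + check
print("tip ray z~100",ray(s,[220+235/2.6,90+242/2.6],102),"pivot",ray(s,[220+52/2.6,90+285/2.6],75))
st=arm.state(); print(Ro.from_rotvec(st["orientation"]).as_matrix().round(3))
E
```

```text
lip near corner [534.28571388  28.25133027 295.12911018] 1.0056031417565452
far [736.02593596  42.26580704 295.12911018] 202.22641461026907
tip ray z~100 [512.14612613 129.54914422 102.        ] pivot [515.65279064 -14.34890077  75.        ]
[[ 0.951  0.31  -0.   ]
 [ 0.31  -0.951  0.001]
 [ 0.    -0.001 -1.   ]]
```

```bash
python3 -m inch '[[[1.5,-1.6,0],[0,0,0],-1],[[4.0,-4.3,0],[0,0,0],-1],[[6.5,-7.0,0],[0,0,0],-1],[[9.0,-9.7,0],[0,0,0],-1],[[11.5,-12.4,0],[0,0,0],-1]]' 40
python3 -m inch '[[[2.5,-2.7,0],[0,0,0],-1],[[5.0,-5.4,0],[0,0,0],-1],[[7.5,-8.1,0],[0,0,0],-1],[[10,-10.8,0],[0,0,0],-1],[[12.5,-13.5,0],[0,0,0],-1]]'
python3 -m inch '[[[2.5,-2.7,0],[0,0,0],-1],[[5.0,-5.4,0],[0,0,0],-1],[[7.5,-8.1,0],[0,0,0],-1],[[10,-10.8,0],[0,0,0],-1],[[12.5,-13.5,0],[0,0,0],-1]]'
python3 -m inch '[[[2.5,-2.7,0],[0,0,0.05],-1],[[5.0,-5.4,0],[0,0,0.12],-1],[[7.5,-8.1,0],[0,0,0.2],-1],[[8.6,-9.1,0],[0,0,0.247],-1],[[8.6,-9.1,0],[0,0,0.247],-1]]'
```

```text
t: 0.52
tcp_pos: [241.5, -367.7, 231.0]
orientation: [-3.102, -0.491, 0.0]
wrist_force: [0.7, -0.2, 1.3]
gripper_width: 85.4
grip_force: 0.0
t: 0.93
tcp_pos: [318.5, -200.6, 231.2]
orientation: [-3.103, -0.492, 0.0]
wrist_force: [-0.2, -1.1, -1.0]
gripper_width: 85.6
grip_force: 0.0
t: 1.35
tcp_pos: [395.6, -33.4, 231.3]
orientation: [3.103, 0.492, -0.0]
wrist_force: [-0.3, -1.0, -0.2]
gripper_width: 85.5
grip_force: 0.0
t: 1.77
tcp_pos: [449.6, 80.4, 230.8]
orientation: [-3.139, -0.109, 0.001]
wrist_force: [-0.6, -0.4, -0.0]
gripper_width: 85.4
grip_force: 0.0
```

```bash
python3 -m inch '[[[0,0.2,3],[0,0,0],-1],[[0,0.25,6.5],[0,0,0],-1],[[0,0.25,10],[0,0,0],-1],[[0,0.25,13],[0,0,0],-1],[[0,0.25,15.7],[0,0,0],-1]]'
python3 -m inch '[[[0,0,0],[0,0,0],-0.3],[[0,0,0],[0,0,0],0.3],[[0,0,0],[0,0,0],0.6],[[0,0,0],[0,0,0],0.8],[[0,0,0],[0,0,0],1]]' 30
python3 -m inch '[[[0,0,0],[0,0,0],1],[[0,0,0],[0,0,0],1],[[0,0,0],[0,0,0],1]]'
python3 - <<'E'
from cell import imaging
import cv2,numpy as np
f=imaging.grab_frame("side");g=imaging.grab_frame("scene");cv2.imwrite("pics/g1.png",np.hstack([cv2.resize(f["frame"][40:340,150:500],None,fx=1.1,fy=1.1),cv2.resize(g["frame"][60:260,180:380],None,fx=1.65,fy=1.65)]))
E
```

```text
t: 2.18
tcp_pos: [448.1, 74.6, 72.6]
orientation: [3.14, 0.107, -0.002]
wrist_force: [0.3, 0.2, 0.1]
gripper_width: 85.2
grip_force: 0.0
t: 2.6
tcp_pos: [449.8, 75.2, 75.7]
orientation: [3.139, 0.107, 0.005]
wrist_force: [-0.2, 0.5, -0.4]
gripper_width: 25.7
grip_force: 0.0
t: 2.85
tcp_pos: [449.2, 77.7, 75.3]
orientation: [-3.135, -0.105, -0.003]
wrist_force: [1.3, 17.3, 3.8]
gripper_width: 12.8
grip_force: 31.1
```

View pics/g1.png

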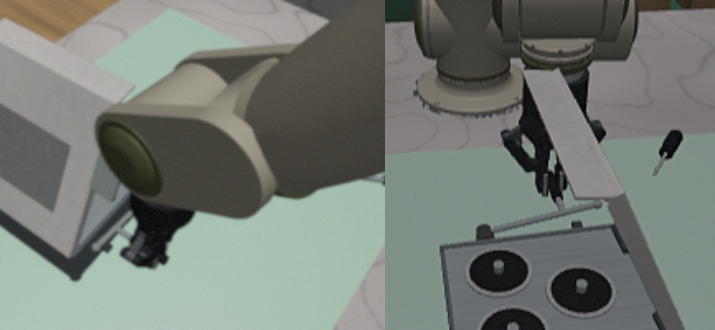

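The fingers hold the handle: 12.8 mm opening, 31 N, seen at about (145,245) in the left half. Next I swing it up along its arc.

```bash
python3 -m inch '[[[0,-0.1,-0.5],[0,0,0],1],[[0,0.25,-1.5],[0,0,0],1],[[0,0.6,-2.2],[0,0,0],1],[[0,0.9,-2.86],[0,0,0],1],[[0,0.9,-2.86],[0,0,0],1]]' 25
python3 - <<'E'
from cell import imaging
import cv2,numpy as np
f=imaging.grab_frame("side");g=imaging.grab_frame("scene");cv2.imwrite("pics/g2.png",np.hstack([cv2.resize(f["frame"][40:340,150:500],None,fx=1.1,fy=1.1),cv2.resize(g["frame"][60:260,180:380],None,fx=1.65,fy=1.65)]))
E
```

```text
t: 3.37
tcp_pos: [449.9, 68.6, 104.9]
orientation: [-3.135, -0.105, -0.004]
wrist_force: [-2.0, 18.0, 7.9]
gripper_width: 12.6
grip_force: 30.4
```

View pics/g2.png

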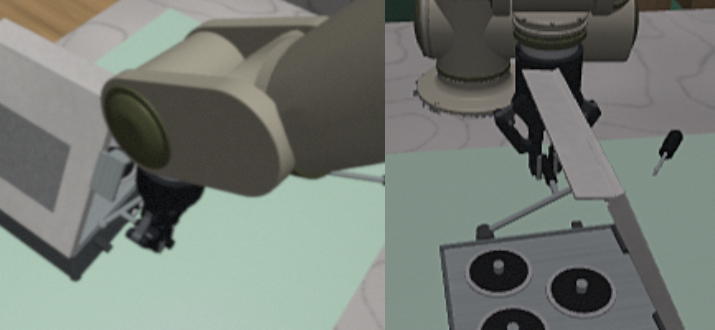

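The rod is rising with the handle and is about halfway up, well clear of the hood.

```bash
python3 -m inch '[[[0,0.3,-0.7],[0,0,0],1],[[0,0.7,-1.26],[0,0,0],1],[[0,1.2,-1.85],[0,0,0],1],[[0,1.7,-2.38],[0,0,0],1],[[0,2.2,-2.85],[0,0,0],1]]'
python3 -m inch '[[[0,0.5,-0.4],[0,0,0],1],[[0,1.1,-0.8],[0,0,0],1],[[0,1.7,-1.15],[0,0,0],1],[[0,2.0,-1.3],[0,0,0],1],[[0,2.0,-1.3],[0,0,0],1]]'
```

```text
t: 3.88
tcp_pos: [451.2, 48.7, 133.9]
orientation: [-3.131, -0.106, -0.005]
wrist_force: [-4.6, 30.2, 24.5]
gripper_width: 12.9
grip_force: 30.8
t: 4.3
tcp_pos: [453.0, 27.2, 148.4]
orientation: [-3.135, -0.107, -0.009]
wrist_force: [-9.3, 20.1, 38.1]
gripper_width: 12.8
grip_force: 32.6
```

```bash
python3 -m inch '[[[0,-0.1,-0.3],[0,0,0],1],[[0,-0.1,-0.3],[0,0,0],1]]'
python3 -m inch '[[[0,0.3,-0.15],[0,0,0],1],[[0,0.3,-0.15],[0,0,0],1]]'
python3 - <<'E'
from cell import imaging
import cv2,numpy as np
for n in("scene","side"):
    f=imaging.grab_frame(n); np.savez(f"pics/{n}3.npz",**f)
    if n=="scene": g=f
cv2.imwrite("pics/g3.png",np.hstack([cv2.resize(f["frame"][120:300,200:320],None,fx=3,fy=3),cv2.resize(g["frame"][90:240,220:370],None,fx=2.9,fy=3.6)[:540]]))
E
```

```text
t: 4.47
tcp_pos: [453.1, 26.4, 149.3]
orientation: [-3.139, -0.107, -0.006]
wrist_force: [-2.3, 9.3, 16.5]
gripper_width: 13.1
grip_force: 30.6
t: 4.63
tcp_pos: [453.1, 24.4, 150.4]
orientation: [-3.135, -0.106, -0.005]
wrist_force: [-1.1, 15.0, 14.9]
gripper_width: 13.2
grip_force: 30.3
```

View pics/g3.png

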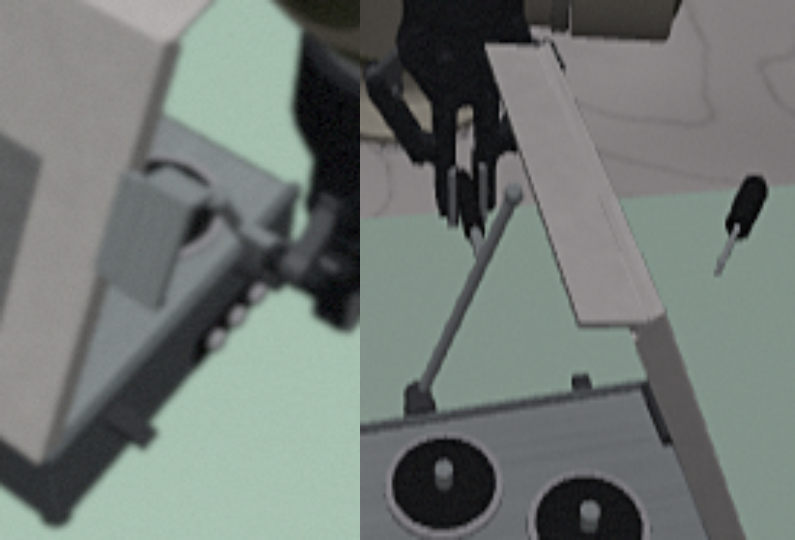

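The scene crop shows the ball at (515,193), which is scene pixel (273.4,143.6). The side crop has it at about (218,200), which is side pixel (272.7,186.7).

```bash
python3 - <<'E'
from h import *
s,d=load("scene3"),load("side3")
X,e=tri(s,d,[273.4,143.6],[272.7,186.7]); print(X,e)
p=np.array([518,-16,75.]); r=X-p; print(np.linalg.norm(r),np.arctan2(r[2],r@[-.067,.998,0]), r@[.998,.067,0])
E
```

```text
[511.25742306  49.36966921 202.52395633] 1.2407889035685176
143.46084983162916 1.0951226541443926 -2.3493239481283026
```

The rod is at 1.095 rad, against its stop, with a tip radius of 143.5 mm against the expected 143. I release it and go up.

```bash
python3 -m inch '[[[0,0,0],[0,0,0],0.6],[[0,0,0],[0,0,0],0.2],[[0,0,0],[0,0,0],-0.4],[[0,0,0],[0,0,0],-0.6],[[0,0,0],[0,0,0],-0.6]]'
python3 -m inch '[[[0,0,0],[0,0,0],-0.6],[[-0.3,0,-1.5],[0,0,0],-0.6],[[-0.6,0,-4],[0,0,0],-0.6],[[-1,0,-7.5],[0,0,0],-0.6],[[-1,0,-11],[0,0,0],-0.6]]'
python3 -m inch '[[[0,0,-3.5],[0,0,0],0],[[0,0,-7],[0,0,0],1],[[0,0,-10.5],[0,0,0],1],[[0,0,-13],[0,0,0],1],[[0,0,-13],[0,0,0],1]]'
python3 - <<'E'
from cell import imaging
import cv2,numpy as np
for n in("scene","side"):
    f=imaging.grab_frame(n); np.savez(f"pics/{n}4.npz",**f)
    if n=="scene": g=f
cv2.imwrite("pics/g4.png",np.hstack([cv2.resize(f["frame"][30:300,100:320],None,fx=1.8,fy=1.8),cv2.resize(g["frame"][60:220,200:360],None,fx=2.4,fy=486/160)]))
E
```

```text
t: 5.15
tcp_pos: [452.6, 22.3, 148.8]
orientation: [3.14, 0.106, -0.001]
wrist_force: [-0.2, -0.5, 0.3]
gripper_width: 64.7
grip_force: 0.0
t: 5.57
tcp_pos: [441.7, 21.8, 259.9]
orientation: [-3.139, -0.106, 0.003]
wrist_force: [0.5, 0.9, -0.4]
gripper_width: 68.3
grip_force: 0.0
t: 5.98
tcp_pos: [443.6, 21.5, 393.7]
orientation: [3.137, 0.106, 0.014]
wrist_force: [-0.3, -0.1, 0.2]
gripper_width: 7.7
grip_force: 0.0
```

View pics/g4.png

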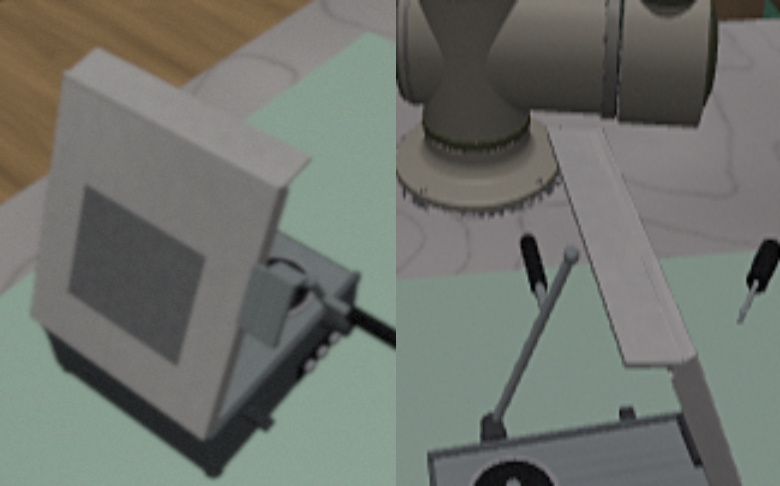

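The rod has stayed up, with its ball at about (571,255) in the right half, and the hood has not moved. I shut the fingers and move over the lip.

```bash
python3 -m inch '[[[3.5,-0.3,0],[0,0,0],1],[[7,-0.6,0],[0,0,0],1],[[10.5,-0.9,0],[0,0,0],1],[[14,-1.2,1],[0,0,0],1],[[15.7,-1.3,3.5],[0,0,0],1]]'
python3 -m inch '[[[0,0,2],[0,0,0],1],[[0,0,3.5],[0,0,0],1],[[0,0,4.5],[0,0,0],1],[[0,0,4.5],[0,0,0],1]]'
python3 -m inch '[[[0,0,0.6],[0,0,0],1],[[0,0,1],[0,0,0],1],[[0,0,1],[0,0,0],1]]'
```

```text
t: 6.5
tcp_pos: [601.7, 45.8, 352.8]
orientation: [3.14, 0.107, 0.002]
wrist_force: [0.4, 0.8, 1.2]
gripper_width: 0.3
grip_force: 0.0
t: 6.83
tcp_pos: [597.5, 45.5, 304.7]
orientation: [-3.139, -0.106, 0.012]
wrist_force: [-0.2, 0.1, -0.6]
gripper_width: -0.1
grip_force: 0.0
t: 7.08
tcp_pos: [598.3, 45.4, 298.2]
orientation: [-3.14, -0.106, 0.002]
wrist_force: [-0.4, 0.0, 0.3]
gripper_width: 0.2
grip_force: 0.0
```

```bash
python3 -m inch '[[[0,0,0],[0,0,0],1],[[0,0,0],[0,0,0],1]]'
python3 -m inch '[[[0,0,0.2],[0,0,0],1],[[0,0,0.4],[0,0,0],1],[[0,0,0.4],[0,0,0],1]]'
```

```text
t: 7.25
tcp_pos: [598.6, 45.4, 299.4]
orientation: [3.14, 0.106, 0.001]
wrist_force: [0.2, 0.5, -0.5]
gripper_width: 0.1
grip_force: 0.0
t: 7.5
tcp_pos: [598.6, 45.1, 295.3]
orientation: [3.139, 0.106, 0.002]
wrist_force: [0.5, -0.9, 0.3]
gripper_width: -0.4
grip_force: 0.4
```

```bash
python3 -m inch '[[[0,0,0.2],[0,0,0],1],[[0,0,0.3],[0,0,0],1],[[0,0,0.3],[0,0,0],1]]'
python3 -m inch '[[[0,0,0.2],[0,0,0],1],[[0,0,0.3],[0,0,0],1],[[0,0,0.3],[0,0,0],1]]'
```

```text
t: 7.75
tcp_pos: [598.8, 43.9, 294.2]
orientation: [3.136, 0.104, 0.006]
wrist_force: [-2.7, -6.8, 12.0]
gripper_width: 0.2
grip_force: 5.5
t: 8.0
tcp_pos: [599.0, 42.6, 293.2]
orientation: [3.133, 0.102, 0.011]
wrist_force: [-5.8, -13.1, 22.8]
gripper_width: 0.1
grip_force: 10.2
```

Contact is at z ≈ 294.5, so the hood is at about 1.14 rad. From here the lip moves mostly to the right, so I follow its arc about the hinge.

```bash
python3 -m inch '[[[0,0.3,0],[0,0,0],1],[[0,0.6,0.1],[0,0,0],1],[[0,0.9,0.25],[0,0,0],1],[[0,1.25,0.45],[0,0,0],1],[[0,1.25,0.45],[0,0,0],1]]'
python3 -m inch '[[[0,0.3,0.15],[0,0,0],1],[[0,0.6,0.32],[0,0,0],1],[[0,0.9,0.5],[0,0,0],1],[[0,1.2,0.68],[0,0,0],1],[[0,1.2,0.68],[0,0,0],1]]'
```

```text
t: 8.42
tcp_pos: [599.8, 30.7, 286.6]
orientation: [3.136, 0.103, 0.006]
wrist_force: [0.1, -4.8, 8.1]
gripper_width: 0.1
grip_force: 4.0
t: 8.83
tcp_pos: [600.6, 19.2, 278.9]
orientation: [3.137, 0.104, 0.005]
wrist_force: [0.7, -4.9, 6.7]
gripper_width: 0.1
grip_force: 3.3
```

```bash
python3 -m inch '[[[0,0.3,0.17],[0,0,0],1],[[0,0.6,0.36],[0,0,0],1],[[0,0.9,0.55],[0,0,0],1],[[0,1.2,0.76],[0,0,0],1],[[0,1.2,0.76],[0,0,0],1]]'
python3 -m inch '[[[0,0.2,0.15],[0,0,0],1],[[0,0.4,0.3],[0,0,0],1],[[0,0.6,0.45],[0,0,0],1],[[0,0.6,0.45],[0,0,0],1]]'
```

```text
t: 9.25
tcp_pos: [601.4, 7.6, 270.7]
orientation: [3.138, 0.104, 0.003]
wrist_force: [1.2, -3.1, 4.0]
gripper_width: 0.1
grip_force: 2.1
t: 9.58
tcp_pos: [601.8, 1.7, 266.2]
orientation: [3.138, 0.105, 0.003]
wrist_force: [0.2, -4.3, 4.9]
gripper_width: 0.0
grip_force: 2.3
```

```bash
python3 -m inch '[[[0,0.2,0.16],[0,0,0],1],[[0,0.3,0.25],[0,0,0],1],[[0,0.3,0.25],[0,0,0],1]]'
python3 -m inch '[[[0,0.2,0.16],[0,0,0],1],[[0,0.3,0.25],[0,0,0],1],[[0,0.3,0.25],[0,0,0],1]]'
```

```text
t: 9.83
tcp_pos: [602.0, -1.2, 263.9]
orientation: [3.138, 0.105, 0.003]
wrist_force: [-0.3, -4.6, 5.3]
gripper_width: 0.6
grip_force: 2.5
t: 10.08
tcp_pos: [602.2, -4.1, 261.5]
orientation: [3.138, 0.105, 0.004]
wrist_force: [-0.0, -4.3, 5.2]
gripper_width: -0.4
grip_force: 2.8
```

```bash
python3 -m inch '[[[0,0.15,0.12],[0,0,0],1],[[0,0.25,0.2],[0,0,0],1],[[0,0.25,0.2],[0,0,0],1]]'
python3 -m inch '[[[0,0.15,0.12],[0,0,0],1],[[0,0.25,0.2],[0,0,0],1],[[0,0.25,0.2],[0,0,0],1]]'
python3 - <<'E'
from cell import imaging
import cv2,numpy as np
for n in("scene","side"):
    f=imaging.grab_frame(n); np.savez(f"pics/{n}5.npz",**f)
    if n=="scene": g=f
cv2.imwrite("pics/g5.png",np.hstack([cv2.resize(f["frame"][60:300,120:320],None,fx=2,fy=2),cv2.resize(g["frame"][90:210,200:320],None,fx=3.3,fy=4)]))
E
```

```text
t: 10.33
tcp_pos: [602.4, -5.1, 260.7]
orientation: [-3.139, -0.107, -0.006]
wrist_force: [-1.7, 2.3, 12.8]
gripper_width: 0.2
grip_force: 5.8
t: 10.58
tcp_pos: [602.5, -5.9, 260.1]
orientation: [-3.137, -0.109, -0.009]
wrist_force: [-4.4, 8.9, 19.5]
gripper_width: -0.3
grip_force: 9.2
```

View pics/g5.png

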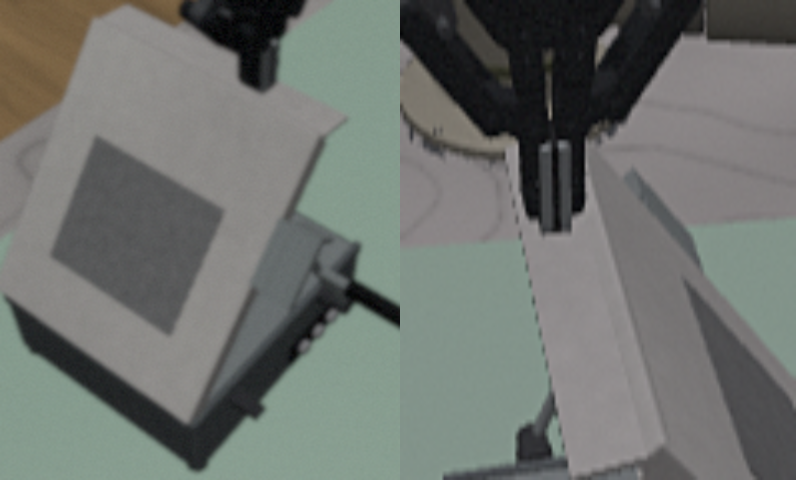

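The hood stopped firmly at z ≈ 260.5, which matches the predicted rest height for 0.87 rad, and the force has risen. I lift straight off.

```bash
python3 -m inch '[[[0,0,-0.1],[0,0,0],1],[[0,0,-0.3],[0,0,0],1],[[0,0,-0.8],[0,0,0],1],[[0,0,-2],[0,0,0],1],[[0,0,-4],[0,0,0],1]]'
python3 -m inch '[[[0,0,-3],[0,0,0],1],[[0,0,-6],[0,0,0],1],[[0,0,-9],[0,0,0],1],[[0,0,-11],[0,0,0],1],[[0,0,-11],[0,0,0],1]]'
python3 - <<'E'
from h import *
from cell import imaging
for n in("scene","side"):
    f=imaging.grab_frame(n); np.savez(f"pics/{n}6.npz",**f)
    if n=="scene": g=f
cv2.imwrite("pics/g6.png",np.hstack([cv2.resize(f["frame"][60:300,120:320],None,fx=2,fy=2),cv2.resize(g["frame"][90:210,200:320],None,fx=3.3,fy=4)]))
# did the hood shift between pressing and released? (hood region, side view)
a,b=[load(f"side{k}")["frame"][150:290,120:240].astype(float) for k in(5,6)]
print(cv2.phaseCorrelate(a.mean(2),b.mean(2)))
E
```

```text
t: 11.1
tcp_pos: [601.5, -7.9, 295.1]
orientation: [-3.139, -0.106, 0.007]
wrist_force: [-0.8, 0.4, -0.2]
gripper_width: -0.0
grip_force: 0.0
t: 11.52
tcp_pos: [602.5, -8.1, 410.9]
orientation: [3.138, 0.106, 0.011]
wrist_force: [-0.8, 0.8, -0.3]
gripper_width: 0.0
grip_force: 0.0
((-0.10919931960710727, 0.04373203467514486), 1.0953066029028566)
```

View pics/g6.png

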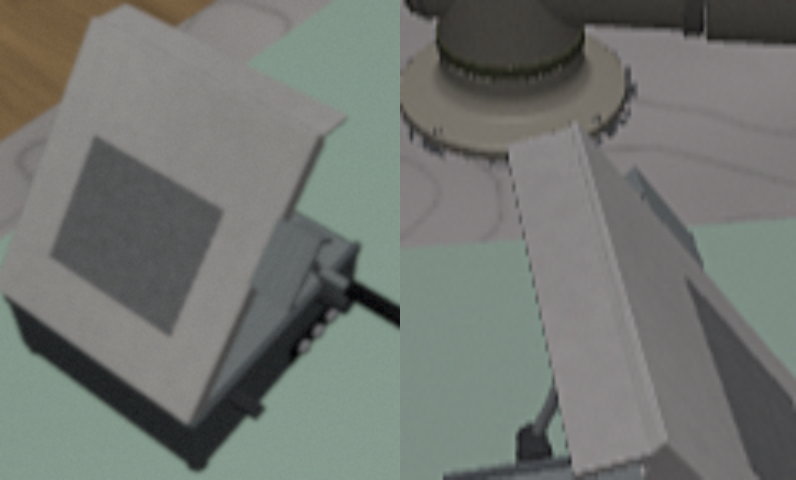

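The lip and hood have not moved since the release. I do one numerical check of the rod handle and the lip corner, at scene (233.3,127.5) and side (293,120), before handing in.

```bash
python3 - <<'E'
from h import *
s,d=load("scene6"),load("side6")
print(tri(s,d,[233.3,127.5],[293,120]))
for k in(4,6): print(dark(load(f"side{k}"),(285,190,350,250))[0])
E
```

```text
(array([537.91487966, -21.99014532, 255.72439027]), np.float64(1.027507066513357))
(array([286.9201088 , 198.70884466]), array([321.51099014, 230.05683422]))
(array([287.79999924, 200.60000062]), array([330.40000153, 214.80000019]))
```

```bash
python3 - <<'E'
from h import *
for th in(30,45):
  for k in(4,6): 
    e,w=dark(load(f"side{k}"),(291,196,330,235),th); print(th,k,np.round(e,1).tolist(),np.round(w,1))
a,b=[load(f"side{k}")["frame"][190:240,285:345] for k in(4,6)]
cv2.imwrite("pics/g7.png",np.hstack([cv2.resize(x,None,fx=6,fy=6) for x in(a,b)]))
E
```

```text
30 4 [[293.4, 204.3], [326.4, 223.3]] [ 8.3 38.1]
30 6 [[293.2, 204.6], [327.6, 221.8]] [ 8.  38.5]
45 4 [[287.4, 201.0], [324.4, 227.6]] [17.  45.6]
45 6 [[287.2, 201.4], [324.2, 227.6]] [17.8 45.3]
```

View pics/g7.png

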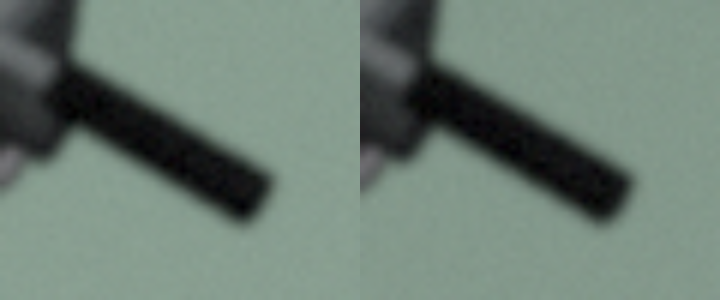

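The handle's end is at the same pixel before and after, (262,200) against (622-360,200), so the rod has stayed at its stop with the hood on it.

```bash
python3 -c "
from cell import job
print(job.hand_in())"
```

```text
the job is handed in; nothing more can be done
None
```

I swung the prop rod up to its stop (about 1.10 rad), pushed the hood down until it stopped firmly at the height expected for resting on the rod (about 0.87 rad), let go of everything and handed the job in; the hand-in gave no verdict, and I did not see the ball in its socket directly.

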